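# Hold the spring-back vanity mirror out at its mark

### The arm

A 6-joint arm with a two-finger parallel gripper is mounted at the origin on the work surface. World frame = base frame: x ahead of the robot, y to its left, z up, the work surface at z = 0. Lengths are in m, angles in rad, forces in N, time in s.
With the tool pointing down it reaches from about 0.25 to 0.725 m from the base axis. Payload 4 kg.
Tool frame: the origin (TCP) lies midway between the tips of the shut fingers; the grasp point (between the pads) lies 19 mm behind it; z points along the fingers, y is the line along which they close (so a half turn about z gives the same grasp; the last joint's range is limited). The gripper opens to 85 mm and grips with 20 to 120 N. Pads are 22 mm wide; open, the fingers measure 114 mm over their backs; the gripper's body (76 mm by 85 mm) begins 54 mm behind the grasp point. The pads swing forward as they close: fully open they stand 13 mm farther back than shut.
Start: joints at [1.296, 0.241, 0.005, 1.335, 0, 1.571], TCP at [0.136, 0.481, 0.231] pointing down, gripper open.
Joint ranges: [-2.72, 2.72], [-1.05, 1.87], [-1.09, 1.28], [-1.99, 2.15], [-1.42, 1.44], [-3.14, 3.14]. Speed limits (rad/s): [2.79, 2.79, 3.14, 3.14, 3.14, 3.14].

### API

Orientations are given as a unit quaternion [x, y, z, w].
In Python, from workcell import bot gives the robot as it stands. The module is installed in compiled form; this text tells all that it offers.
- The arm moves only by the tool drive_tool, never from a script. Its arguments are lists of equal length, an entry for each row: "slide": the shift along the tool's x, y, z scaled (see below), a list of three; "rotation": the turn, a rotation vector about the tool's x, y, z scaled (see below), a list of three. A call has exactly 8 rows; each row is the pose to reach, as a shift and turn from the pose commanded when the call began, along the tool's axes at that moment; what a row does not reach only later rows make up. The controller multiplies each number of a shift by 250 mm and each number of a turn by 0.5 rad. A row lasts 1/8 s, in which the tool goes at most 62.5 mm and 10.7 degrees, less where a joint would pass 70% of its speed; a pose out of reach is approached as far as the arm can. A call with a number of a shift or a turn outside -1 to 1 is refused whole. A call with a gripper value outside its range is refused whole. "gripper" is the opening, from 0 (shut) to 1 (fully open), set as the call begins (left out, the last holds). The fingers move at their own pace and stop on an object; the grip force is fixed at half the most. Time passes only in rows, so rows that repeat a pose let the fingers close, or fill a call up. It gives the time, the measured TCP pose, the force, the opening and the grip force at its end, in the units of the state.
- bot.get_obs(): the state, without advancing time (a new reading comes with each control period).
- bot.camera(name): name is "scene" or "top" or "wrist"; returns a dict with "image" (420x560x3 uint8, red, green, blue), "z_map" (420x560 float32, m along the optical axis (not along the pixel's ray), 0 where there is no reading), "camera_matrix" (3x3 intrinsics, pixels), "k1" (the pictures are not rectified: a ray, as slopes to the right and down, at radius r is drawn at 1 + k1 r^2 times it, then the intrinsics apply), "xyz" and "orientation" of the camera in the world. Camera axes: x right, y up, looking along -z (the intrinsics and any distortion apply to the point x, -y, -z); pixel columns grow to the right and rows downward; lengths in m; the calibration is good to about 2 mm. A picture is of the moment at which its call begins.
- bot.job_done(): hands the job in; it is judged then, once.
The state is a dict: "clock": time; "joint_pos": joint angles; "joint_vel": joint speeds; "tau": joint torques, N m; "eef_pos": TCP position; "tool_rot": TCP orientation; "ft_force": force on the tool from outside, world axes, zero at the start; "ft_torque": the same for the moment, N m; "grip_width": finger opening in m; "grasp_force": force on a finger pad.
Only numpy, scipy, OpenCV 4.12 (cv2) and the standard library are available. Lean on these libraries where they do the work, as an engineer would, in place of code of your own. Each camera call takes 0.05 s, during which the arm holds its last target. There are 200 camera calls.

### The job

The magnifying mirror stands on a slide that springs back and is locked by the black clamp knob on the bridge over it. Turn the knob clockwise (seen from above) about a quarter turn, until it stops, to free the slide, then take the upright chrome post at the front of the slide and pull the slide out until its pointer is level with the ridge of the small index clip. Finish while still holding the post there, with the clamp left open; do not touch the mirror itself, and leave the other things on the vanity where they are.

Things in the scene. Friction and masses are not known exactly. Their poses are not given: they have to be found in the camera images.
- stand: Fixed low chrome base of the mirror, a plate 430 x 140 x 12 mm. Origin on the table directly below the knob's axis; its +x points along the slide in the pull direction, +y towards the side with the index clip, z up. The plate spans x -205 to 225, y -55 to 85 mm. A bridge (x +-25, y +-33 mm, top 40 mm above the table) spans the slide at the origin and carries the knob. It can stand anywhere near the middle of the vanity, turned.
- clamp (a joint): Angle (rad) of the clamp knob, vertical axis, 0 to 1.5 (stop at 1.5), growing clockwise seen from above. At 0 the knob's bar lies across the slide (along the stand's y) and a cam under it locks the slide home, apart from 2 to 7 mm of play; from about 1.1 the slide is free; at 1.5 the bar lies nearly along the slide. It starts between 0 and 0.25. Stays where it is left; friction about 0.05 N m. With the slide out, the knob cannot be turned back.
- clamp_grip (a point): Point on the knob's axis where its bar is gripped, 70 mm above the table. Knob: black plastic disc of 44 mm diameter (41 to 50 mm above the table) with an upright bar 44 mm long, 12 mm thick on it (50 to 81 mm above the table).
- slide (a joint): How far (m) the mirror's slide is pulled out along the stand's +x: 0 home, 0.100 end stop. Starts home. A spring pulls it back with about 3 N at home and 6.5 N at the end stop, friction 0.4 N.
- pull_post: Upright round chrome post on the slide's front end, to pull it by: 16 mm diameter, top 82 mm above the table, foot flange 26 mm wide up to 24 mm above the table. Origin at its foot, 19 mm above the table, on the stand's x axis 115 mm ahead of the knob's axis when home; axes as the stand's. A flat black pointer arm reaches from its foot to +y.
- post_grip (a point): Point on the post's axis where it is gripped, 64 mm above the table.
- pointer_tip (a point): Tip of the black pointer, a 3 mm wide finger at the end of the post's arm, 27 mm above the table, 60 mm to the +y side of the post and at the same x along the slide as the post's axis.
- mark: Small black index clip, 12 (along the slide) x 18 x 16 mm, fixed on the low scale rail beside the slide, with a 3 mm wide upright ridge across its top. Origin under the ridge's middle, 18 mm above the table; axes as the stand's, so its x runs in the pull direction. The ridge is the mark: 35 to 80 mm of pull away from home.
- mirror: Round chrome magnifying mirror, 148 mm diameter, in a yoke with two small side knobs (200 mm wide over them), on a short pole on the rear end of the slide, 270 mm behind the post, with which it moves. Origin at the pole's foot, 35 mm above the table; the mirror faces the post, its top is 254 mm above the table. Not to be touched.
- comb: Bystander: black plastic comb, 180 x 33 x 5 mm, lying.
- pusher: Bystander: steel cuticle pusher, 142 mm long, 8 mm thick, lying.
- jar: Bystander: beige ceramic jar with a knobbed lid, 72 mm diameter, 67 mm high.
- polish: Bystander: nail polish bottle, 30 mm diameter, 75 mm high.
- organiser: Bystander: empty clear acrylic organiser, 120 x 180 x 70 mm.
- perfume: Bystander: perfume bottle, 52 mm diameter, 120 mm high.
- hairbrush: Bystander: hairbrush with a wooden handle, about 200 mm long, lying; origin about its middle.

How it is judged:
By the outcome, as a careful person would: the job done as asked, in the order asked, and still so for the second after the job is handed in, while the arm keeps its last pose, push and grip.
It also fails if it takes over 48 s, if anything falls off the work surface, if the arm or the gripper's body presses on something with over 40 N, if the wrist force passes 120 N, or if a joint passes its speed limit or range.

## Working session

There is one attempt and no reset: what is moved stays moved. The work goes in short steps, Python scripts to look and compute and a tool call to move; the robot and the scene stay as the last step left them, time stands still between calls to the robot, and variables do not carry over. Pictures are saved under pics/ and viewed, at most 10 in all, crops included, and the job is handed in when it is done.

Besides the shell and the picture viewer there is one more tool, called after "Request:" in YAML: its name, and indented under it one key for each argument. drive_tool: Moves the arm, as the interface text tells. Shifts and turns lie within -1 to 1; 1 stands for 250 mm of shift or 0.5 rad of turn. Its arguments: {"type":"object","properties":{"slide":{"type":"array","items":{"type":"array","items":{"type":"number"}}},"rotation":{"type":"array","items":{"type":"array","items":{"type":"number"}}},"gripper":{"type":"number"}},"required":["slide","rotation"]}

```bash
mkdir -p pics; cat > h.py <<'E'
import numpy as np, cv2
from scipy.spatial.transform import Rotation as R
from workcell import bot
def shot(n,f=None):
    c=bot.camera(n)
    if f: cv2.imwrite('pics/'+f,c['image'][:,:,::-1])
    return c
def rays(c,uv):
    uv=np.atleast_2d(np.array(uv,float)); K=c['camera_matrix']
    d=np.c_[(uv[:,0]-K[0,2])/K[0,0],(uv[:,1]-K[1,2])/K[1,1]]
    s=d.copy()
    for _ in range(20): s=d/(1+c['k1']*(s**2).sum(1,keepdims=True))
    return np.c_[s[:,0],-s[:,1],-np.ones(len(s))]@R.from_quat(c['orientation']).as_matrix().T
def onplane(c,uv,z):
    r=rays(c,uv); p=np.array(c['xyz']); return p+r*((z-p[2])/r[:,2])[:,None]
def cloud(c):
    v,u=np.mgrid[0:420,0:560]; r=rays(c,np.c_[u.ravel(),v.ravel()])
    return (np.array(c['xyz'])+r*c['z_map'].reshape(-1,1)).reshape(420,560,3)
E
python3 - <<'E'
from h import *
import pickle
a=shot('top','top.png'); b=shot('scene','scene.png')
pickle.dump((a,b),open('c.pkl','wb'))
for c in(a,b): print(c['xyz'],c['orientation'],c['k1'],c['camera_matrix'][0])
o=bot.get_obs(); print(o['clock'],o['eef_pos'],o['tool_rot'],o['ft_force'],o['grip_width'])
E
```

```text
[0.32908587 0.01803753 1.37819018] [-0.06993058  0.07559095  0.71120866 -0.69539771] -0.09378307772513168 [463.35694856   0.         278.47871227]
[ 1.15300003 -0.75563296  1.03925281] [0.35927651 0.11723361 0.29257502 0.87839429] -0.0001307902711749424 [443.91069255   0.         275.68321311]
0.1 [0.13552449 0.48069554 0.23049003] [ 1.36955325e-01  9.90576772e-01 -9.39875607e-04 -1.22805494e-04] [-0.29791017  0.31305532 -0.02917526] 0.08530776036735502
```

View pics/top.png

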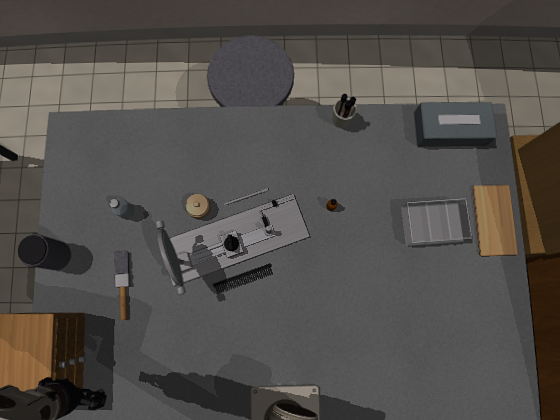

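View pics/scene.png

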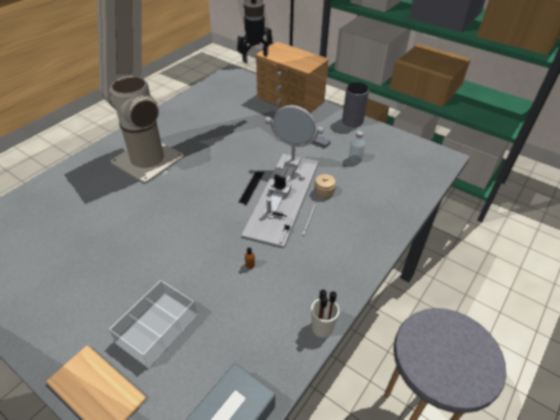

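Top view: knob at about (232,242), post (267,222), clip (276,203), mirror around (170,255), comb at (243,278). The pull direction is toward the upper right.

```bash
python3 - <<'E'
from h import *
import pickle
a,b=pickle.load(open('c.pkl','rb'))
im=a['image'][180:300,150:320,::-1]
cv2.imwrite('pics/crop.png',cv2.resize(im,None,fx=4.6,fy=4.6,interpolation=cv2.INTER_CUBIC))
C=cloud(a)
# plate: bright pixels height ~12mm
m=((np.abs(C[...,2]-.013)<.012)&(a['image'].mean(2)>95)).astype(np.uint8); m[:180]=0;m[300:]=0;m[:,:150]=0;m[:,320:]=0
cs,_=cv2.findContours(cv2.morphologyEx(m,cv2.MORPH_CLOSE,np.ones((9,9))),0,2); k=max(cs,key=cv2.contourArea)
P=onplane(a,k[:,0,:],.012)[:,:2]; r=cv2.minAreaRect((P*1000).astype(np.float32)); print(r)
for uv,z in (((232,240),.081),((266,213),.08),((275,203),.034)): print(onplane(a,uv,z))
h=C[...,2]
M=(h>.06)&(h<.1)&(np.abs(C[...,0]-.42)<.1); M[:,:200]=0; M[:,300:]=0
n,l,s,c=cv2.connectedComponentsWithStats(M.astype(np.uint8))
for i in range(1,n):
  if s[i,4]>4: print(s[i],c[i],C[l==i].mean(0),C[l==i][:,2].max())
E
```

```text
((525.4736938476562, 122.40473937988281), (137.60159301757812, 391.4902648925781), 18.836894989013672)
[[0.5068647  0.13770093 0.081     ]]
[[0.58253297 0.04046293 0.08      ]]
[[0.6211646  0.01401721 0.034     ]]
[228 236   6  15  67] [230.2238806  242.70149254] [0.49962255 0.14295952 0.0786699 ] 0.08600591715066486
```

View pics/crop.png

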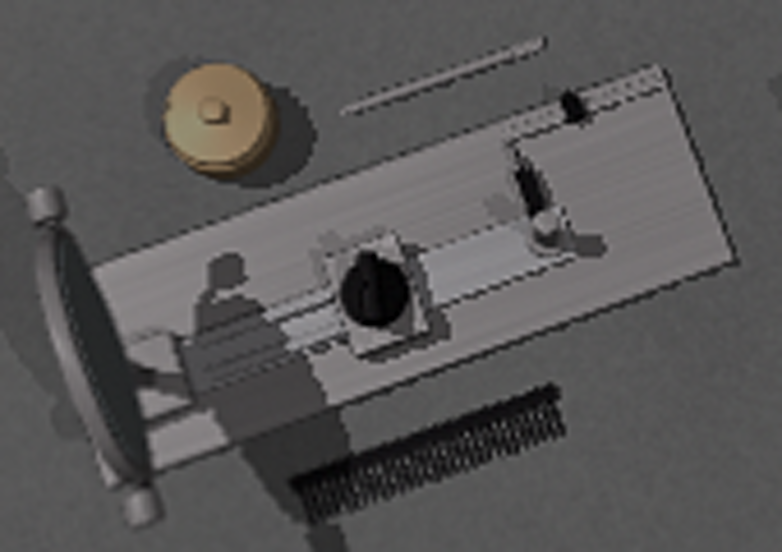

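```bash
cat >> h.py <<'E'
def go(p,yaw=None):
    "print scaled shift/turn to TCP p with tool y at world yaw(deg), tool down"
    o=bot.get_obs(); T=R.from_quat(o['tool_rot']); d=T.inv().apply(np.array(p)-o['eef_pos'])/.25
    y=T.as_matrix()[:,1]; cur=np.degrees(np.arctan2(y[1],y[0]))
    yaw=cur if yaw is None else yaw
    a=np.radians(yaw); G=R.from_matrix(np.c_[[-np.sin(a),np.cos(a),0],[np.cos(a),np.sin(a),0],[0,0,-1]]*np.array([1,1,1]))
    print('slide',d.round(3),'rot',((T.inv()*G).as_rotvec()/.5).round(3),'tcp',o['eef_pos'].round(4),'yaw',cur.round(1),'F',o['ft_force'].round(1),'q',o['joint_pos'].round(2),'t',o['clock'])
E
python3 - <<'E'
from h import *
import pickle
a,b=pickle.load(open('c.pkl','rb'))
q=lambda u,v:(150+u/4.6,180+v/4.6)
for n,u,v,z in (('disc',374,290,.05),('bar a',370,250,.081),('bar b',376,325,.081),('post',545,222,.082),('clip',572,102,.034),('ptip',514,142,.027),('FR',660,65,.012),('FL',737,262,.012)): print(n,onplane(a,q(u,v),z)[0].round(4))
go((.25,.22,.34),97)
E
```

```text
disc [0.5023 0.1426 0.05  ]
bar a [0.5231 0.1421 0.081 ]
bar b [0.4767 0.1386 0.081 ]
post [0.538  0.0342 0.082 ]
clip [0.6237 0.0159 0.034 ]
ptip [0.5996 0.0539 0.027 ]
FR [ 0.6522 -0.0426  0.012 ]
FL [ 0.5203 -0.0886  0.012 ]
slide [-0.724 -0.88  -0.436] rot [-0.004 -0.001 -0.794] tcp [0.1355 0.4807 0.2305] yaw 74.3 F [-0.3  0.3 -0. ] q [ 1.3   0.24  0.    1.34 -0.    1.57] t 0.1
```

Request:
drive_tool:
  slide:
    - [-0.1, -0.12, -0.1]
    - [-0.2, -0.25, -0.2]
    - [-0.32, -0.4, -0.3]
    - [-0.45, -0.55, -0.44]
    - [-0.58, -0.7, -0.44]
    - [-0.72, -0.88, -0.44]
    - [-0.72, -0.88, -0.44]
    - [-0.72, -0.88, -0.44]
  rotation:
    - [0, 0, -0.1]
    - [0, 0, -0.2]
    - [0, 0, -0.3]
    - [0, 0, -0.4]
    - [0, 0, -0.5]
    - [0, 0, -0.6]
    - [0, 0, -0.7]
    - [0, 0, -0.72]
  gripper: 1

```text
clock: 1.1
eef_pos: [0.2494, 0.2199, 0.3412]
tool_rot: [-0.041, 0.999, -0.0, -0.0]
ft_force: [-1.0, 0.9, 0.2]
grip_width: 0.0853
grasp_force: 0.0
```

```bash
python3 -c "
from h import *
go((.501,.141,.20),95)"
```

```text
slide [-0.977 -0.398  0.565] rot [-0.    -0.    -0.009] tcp [0.2494 0.2199 0.3412] yaw 94.8 F [-1.   0.9  0.2] q [ 0.72 -0.12 -0.1   1.59  0.    0.64] t 1.1
```

Request:
drive_tool:
  slide:
    - [-0.16, -0.07, 0]
    - [-0.33, -0.14, 0]
    - [-0.5, -0.2, 0.1]
    - [-0.65, -0.27, 0.2]
    - [-0.81, -0.33, 0.35]
    - [-0.98, -0.4, 0.5]
    - [-0.98, -0.4, 0.56]
    - [-0.98, -0.4, 0.56]
  rotation:
    - [0, 0, 0]
    - [0, 0, 0]
    - [0, 0, 0]
    - [0, 0, 0]
    - [0, 0, 0]
    - [0, 0, 0]
    - [0, 0, 0]
    - [0, 0, 0]

```text
clock: 2.1
eef_pos: [0.5001, 0.1424, 0.1995]
tool_rot: [-0.043, 0.999, -0.0, -0.002]
ft_force: [-0.9, -0.0, 0.2]
grip_width: 0.0853
grasp_force: 0.0
```

```bash
python3 - <<'E'
from h import *
import pickle
c=shot('wrist','w1.png'); pickle.dump(c,open('w1.pkl','wb'))
print(c['xyz'],R.from_quat(c['orientation']).as_matrix().round(2),c['k1'],c['camera_matrix'][0,0])
go((.501,.141,.056),95)
E
```

```text
[0.4163736  0.13616421 0.34209113] [[-0.09 -0.94 -0.32]
 [ 1.   -0.08 -0.03]
 [-0.   -0.32  0.95]] -0.027186835088405824 300.96999407565687
slide [-0.001 -0.007  0.581] rot [-0.    -0.003 -0.001] tcp [0.5008 0.1427 0.2011] yaw 95.0 F [-0.3 -0.  -0.2] q [0.28 0.3  0.   1.28 0.   0.19] t 2.15
```

View pics/w1.png

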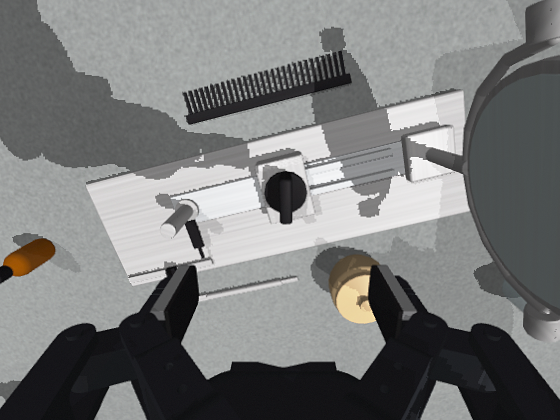

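Wrist view: knob disc at about (285,191), bar top from about (286,178) to (286,222), post top at (170,230). The clip is hidden behind the left finger.

```bash
python3 - <<'E'
from h import *
import pickle
c=pickle.load(open('w1.pkl','rb'))
im=c['image'];C=cloud(c)
m=(np.hypot(C[...,0]-.501,C[...,1]-.141)<.04)&(C[...,2]>.066)&(C[...,2]<.095)
v,u=np.nonzero(m); P=onplane(c,np.c_[u,v],.081)[:,:2]
print(m.sum(),C[m].mean(0),P.mean(0),cv2.minAreaRect((P*1000).astype(np.float32)),[u.min(),u.max(),v.min(),v.max()])
m=(np.hypot(C[...,0]-.538,C[...,1]-.034)<.025)&(C[...,2]>.074)&(C[...,2]<.095)
v,u=np.nonzero(m);P=onplane(c,np.c_[u,v],.082)[:,:2];print(m.sum(),P.mean(0),u.mean(),v.mean())
print('clip',onplane(c,(172,268),.034))
E
```

```text
621 [0.49796397 0.14566925 0.07967465] [0.49759663 0.14562482] ((498.0997009277344, 145.38966369628906), (45.787933349609375, 11.609261512756348), 5.528416633605957) [np.int64(279), np.int64(292), np.int64(176), np.int64(224)]
252 [0.53571242 0.03834476] 168.63095238095238 229.49603174603175
clip [[0.60635371 0.02245748 0.034     ]]
```

```bash
python3 -c "
from h import *
go((.498,.1445,.056),95.5)"
```

```text
slide [0.01  0.008 0.581] rot [-0.    -0.003 -0.019] tcp [0.5008 0.1427 0.2011] yaw 95.0 F [-0.3 -0.  -0.2] q [0.28 0.3  0.   1.28 0.   0.19] t 2.15
```

Request:
drive_tool:
  slide:
    - [0.01, 0.008, 0.1]
    - [0.01, 0.008, 0.2]
    - [0.01, 0.008, 0.3]
    - [0.01, 0.008, 0.4]
    - [0.01, 0.008, 0.48]
    - [0.01, 0.008, 0.54]
    - [0.01, 0.008, 0.58]
    - [0.01, 0.008, 0.58]
  rotation:
    - [0, 0, -0.02]
    - [0, 0, -0.02]
    - [0, 0, -0.02]
    - [0, 0, -0.02]
    - [0, 0, -0.02]
    - [0, 0, -0.02]
    - [0, 0, -0.02]
    - [0, 0, -0.02]

```text
clock: 3.15
eef_pos: [0.4989, 0.1439, 0.0563]
tool_rot: [-0.048, 0.999, -0.0, -0.0]
ft_force: [0.0, 2.1, -0.3]
grip_width: 0.0853
grasp_force: 0.0
```

Request:
drive_tool:
  slide:
    - [0, 0, 0]
    - [0, 0, 0]
    - [0, 0, 0]
    - [0, 0, 0]
    - [0, 0, 0]
    - [0, 0, 0]
    - [0, 0, 0]
    - [0, 0, 0]
  rotation:
    - [0, 0, 0]
    - [0, 0, 0]
    - [0, 0, 0]
    - [0, 0, 0]
    - [0, 0, 0]
    - [0, 0, 0]
    - [0, 0, 0]
    - [0, 0, 0]
  gripper: 0

```text
clock: 4.15
eef_pos: [0.4993, 0.1442, 0.0567]
tool_rot: [-0.048, 0.999, 0.001, 0.0]
ft_force: [-3.2, 3.7, 5.2]
grip_width: 0.0107
grasp_force: 61.4
```

```bash
python3 -c "
from h import *
go((.498,.1445,.056),23)
o=bot.get_obs();print(o['ft_force'],o['ft_torque'],o['grip_width'],o['grasp_force'])"
```

```text
slide [0.005 0.002 0.003] rot [ 3.00e-03 -1.00e-03  2.53e+00] tcp [0.4993 0.1442 0.0567] yaw 95.5 F [-3.2  3.7  5.2] q [ 0.28  0.42 -0.22  0.92  0.    0.18] t 4.15
[-3.19764606  3.68274073  5.17039514] [0.80796303 0.412737   0.04246469] 0.010749484954355149 61.41020178794861
```

Request:
drive_tool:
  slide:
    - [0, 0, 0]
    - [0, 0, 0]
    - [0, 0, 0]
    - [0, 0, 0]
    - [0, 0, 0]
    - [0, 0, 0]
    - [0, 0, 0]
    - [0, 0, 0]
  rotation:
    - [0, 0, 0.12]
    - [0, 0, 0.25]
    - [0, 0, 0.38]
    - [0, 0, 0.5]
    - [0, 0, 0.62]
    - [0, 0, 0.75]
    - [0, 0, 0.88]
    - [0, 0, 1]

```text
clock: 5.15
eef_pos: [0.4995, 0.1453, 0.0567]
tool_rot: [0.201, 0.98, 0.002, -0.0]
ft_force: [-0.7, 6.7, 3.6]
grip_width: 0.011
grasp_force: 61.3
```

Request:
drive_tool:
  slide:
    - [0, 0, 0]
    - [0, 0, 0]
    - [0, 0, 0]
    - [0, 0, 0]
    - [0, 0, 0]
    - [0, 0, 0]
    - [0, 0, 0]
    - [0, 0, 0]
  rotation:
    - [0, 0, 0.12]
    - [0, 0, 0.25]
    - [0, 0, 0.38]
    - [0, 0, 0.5]
    - [0, 0, 0.62]
    - [0, 0, 0.75]
    - [0, 0, 0.88]
    - [0, 0, 1]

```text
clock: 6.15
eef_pos: [0.5002, 0.1463, 0.0567]
tool_rot: [0.437, 0.899, 0.003, -0.0]
ft_force: [0.5, 9.1, 2.1]
grip_width: 0.0109
grasp_force: 60.9
```

```bash
python3 -c "
from h import *
go((.498,.1445,.056),23)
o=bot.get_obs();print(o['ft_force'],o['ft_torque'],o['grip_width'],o['grasp_force'])"
```

```text
slide [-0.    -0.011  0.003] rot [ 0.009 -0.007  0.529] tcp [0.5002 0.1463 0.0567] yaw 38.1 F [0.5 9.1 2.1] q [ 0.28  0.42 -0.22  0.92  0.    1.19] t 6.15
[0.50050167 9.08425888 2.07252703] [1.86166051 0.09468385 0.02894538] 0.010869528238526735 60.93746602535248
```

Request:
drive_tool:
  slide:
    - [0, 0, 0]
    - [0, 0, 0]
    - [0, 0, 0]
    - [0, 0, 0]
    - [0, 0, 0]
    - [0, 0, 0]
    - [0, 0, 0]
    - [0, 0, 0]
  rotation:
    - [0, 0, 0.12]
    - [0, 0, 0.24]
    - [0, 0, 0.36]
    - [0, 0, 0.44]
    - [0, 0, 0.5]
    - [0, 0, 0.54]
    - [0, 0, 0.58]
    - [0, 0, 0.58]

```text
clock: 7.15
eef_pos: [0.5007, 0.1466, 0.0567]
tool_rot: [0.561, 0.828, 0.003, -0.0]
ft_force: [1.6, 9.0, 0.3]
grip_width: 0.0106
grasp_force: 61.4
```

```bash
python3 -c "
from h import *
go((.498,.1445,.056),18.8)
o=bot.get_obs();print(o['ft_force'],o['ft_torque'],o['grip_width'],o['grasp_force'])"
```

```text
slide [-0.004 -0.013  0.003] rot [ 0.009 -0.009  0.103] tcp [0.5007 0.1466 0.0567] yaw 21.7 F [1.6 9.  0.3] q [ 0.28  0.42 -0.22  0.92  0.    1.47] t 7.15
[1.59158895 8.96205797 0.30517703] [ 1.99011505 -0.22892438  0.60658496] 0.010609406732178382 61.411412358284
```

Request:
drive_tool:
  slide:
    - [0, 0, 0]
    - [0, 0, 0]
    - [0, 0, 0]
    - [0, 0, 0]
    - [0, 0, 0]
    - [0, 0, -0.1]
    - [0, 0, -0.25]
    - [0, 0, -0.32]
  rotation:
    - [0, 0, 0]
    - [0, 0, 0]
    - [0, 0, 0]
    - [0, 0, 0]
    - [0, 0, 0]
    - [0, 0, 0]
    - [0, 0, 0]
    - [0, 0, 0]
  gripper: 1

```text
clock: 8.15
eef_pos: [0.5003, 0.1439, 0.1385]
tool_rot: [0.563, 0.827, 0.001, 0.001]
ft_force: [-0.2, -0.7, -0.1]
grip_width: 0.0857
grasp_force: 0.0
```

```bash
python3 -c "
from h import *
go((.5365,.038,.15),18.8)"
```

```text
slide [-0.447 -0.021 -0.046] rot [0.006 0.001 0.096] tcp [0.5003 0.1439 0.1385] yaw 21.5 F [-0.2 -0.7 -0.1] q [ 0.28  0.34 -0.11  1.12 -0.    1.48] t 8.15
```

Request:
drive_tool:
  slide:
    - [-0.1, -0.01, -0.05]
    - [-0.2, -0.02, -0.05]
    - [-0.3, -0.02, -0.05]
    - [-0.4, -0.02, -0.05]
    - [-0.45, -0.02, -0.05]
    - [-0.45, -0.02, -0.05]
    - [-0.45, -0.02, -0.05]
    - [-0.45, -0.02, -0.05]
  rotation:
    - [0, 0, 0.05]
    - [0, 0, 0.1]
    - [0, 0, 0.1]
    - [0, 0, 0.1]
    - [0, 0, 0.1]
    - [0, 0, 0.1]
    - [0, 0, 0.1]
    - [0, 0, 0.1]

```text
clock: 9.15
eef_pos: [0.5355, 0.038, 0.1488]
tool_rot: [0.582, 0.813, -0.0, -0.0]
ft_force: [0.6, -0.2, 0.7]
grip_width: 0.0855
grasp_force: 0.0
```

```bash
python3 - <<'E'
from h import *
import pickle
c=shot('wrist','w2.png'); pickle.dump(c,open('w2.pkl','wb'))
C=cloud(c)
m=(np.hypot(C[...,0]-.5365,C[...,1]-.038)<.025)&(C[...,2]>.074)&(C[...,2]<.095)
v,u=np.nonzero(m);P=onplane(c,np.c_[u,v],.082)[:,:2];print(m.sum(),P.mean(0),C[m].mean(0),u.mean(),v.mean())
go((.5365,.038,.047),18.8)
E
```

```text
365 [0.53708341 0.03831042] [0.53724383 0.03788631 0.08082625] 286.827397260274 222.8794520547945
slide [-0.001  0.004  0.407] rot [-0.    -0.    -0.002] tcp [0.5356 0.0379 0.1488] yaw 18.7 F [ 0.1  0.3 -0.6] q [ 0.07  0.36 -0.05  1.16  0.    1.31] t 9.2
```

View pics/w2.png

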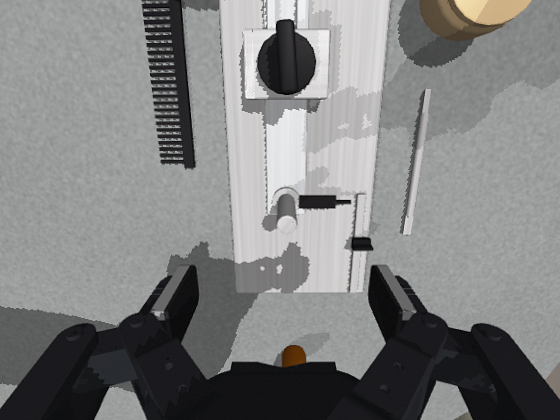

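Wrist view: the bar now lies along the slide, post top at (287,223), pointer tip at about (350,202), clip around (362,243).

```bash
python3 - <<'E'
from h import *
import pickle
c=pickle.load(open('w2.pkl','rb'))
cv2.imwrite('pics/w2c.png',cv2.resize(c['image'][180:260,290:390,::-1],None,fx=7,fy=7,interpolation=cv2.INTER_NEAREST))
e=np.array([np.sin(np.radians(18.8)),-np.cos(np.radians(18.8))])
P=onplane(c,(286.8,222.9),.082)[0,:2]
for n,uv,z in (('tip',(349,202),.027),('clip',(362,241),.034)):
    q=onplane(c,uv,z)[0,:2]-P; print(n,(q@e*1000).round(1),(q@[-e[1],e[0]]*1000).round(1))
E
```

```text
tip 1.5 58.1
clip 37.8 71.5
```

View pics/w2c.png

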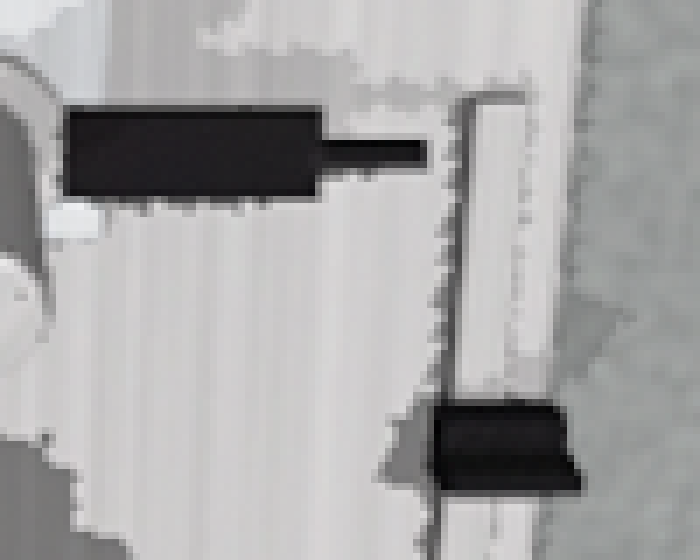

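Request:
drive_tool:
  slide:
    - [0, 0, 0.1]
    - [0, 0, 0.2]
    - [0, 0, 0.28]
    - [0, 0, 0.34]
    - [0, 0, 0.38]
    - [0, 0, 0.4]
    - [0, 0, 0.4]
    - [0, 0, 0.4]
  rotation:
    - [0, 0, 0]
    - [0, 0, 0]
    - [0, 0, 0]
    - [0, 0, 0]
    - [0, 0, 0]
    - [0, 0, 0]
    - [0, 0, 0]
    - [0, 0, 0]

```text
clock: 10.2
eef_pos: [0.5364, 0.0372, 0.0494]
tool_rot: [0.583, 0.812, 0.0, 0.0]
ft_force: [-0.3, -1.1, 0.7]
grip_width: 0.0856
grasp_force: 0.0
```

Request:
drive_tool:
  slide:
    - [0, 0, 0]
    - [0, 0, 0]
    - [0, 0, 0]
    - [0, 0, 0]
    - [0, 0, 0]
    - [0, 0, 0]
    - [0, 0, 0]
    - [0, 0, 0]
  rotation:
    - [0, 0, 0]
    - [0, 0, 0]
    - [0, 0, 0]
    - [0, 0, 0]
    - [0, 0, 0]
    - [0, 0, 0]
    - [0, 0, 0]
    - [0, 0, 0]
  gripper: 0

```text
clock: 11.2
eef_pos: [0.5383, 0.0379, 0.0494]
tool_rot: [0.583, 0.813, 0.002, 0.001]
ft_force: [5.0, 1.9, -2.4]
grip_width: 0.0142
grasp_force: 58.4
```

```bash
python3 - <<'E'
from h import *
import pickle
c=pickle.load(open('w2.pkl','rb'))
e=np.array([np.sin(np.radians(18.8)),-np.cos(np.radians(18.8))]); f=np.array([-e[1],e[0]])
t=onplane(c,(350.5,201.9),.027)[0,:2]
C=cloud(c)
for n,uv,z in (('ridge',(362.4,248.4),.034),('ridge',(362.4,248.4),.037),('back low',(361,238),.022),('back low',(361,238),.034),('edge',(361,245.5),.03)):
    q=onplane(c,uv,z)[0,:2]-t; print(n,z,(q@e*1000).round(1),(q@f*1000).round(1))
for v in range(234,254): print(v,C[v,361].round(4),((C[v,361,:2]-t)@e*1000).round(1), c['image'][v,361])
o=bot.get_obs();print(o['ft_force'],o['ft_torque'],o['eef_pos'])
E
```

```text
ridge 0.034 44.2 13.1
ridge 0.037 42.6 12.2
back low 0.022 38.9 14.2
back low 0.034 33.3 10.8
edge 0.03 43.1 12.6
234 [0.6203 0.0261 0.0165] 37.1 [184 183 183]
235 [0.6201 0.0257 0.0183] 37.4 [184 182 183]
236 [0.6207 0.0245 0.0178] 38.7 [168 166 167]
237 [0.6209 0.0236 0.0182] 39.5 [72 71 71]
238 [0.6198 0.0239 0.0219] 38.9 [8 8 9]
239 [0.6195 0.0236 0.0237] 39.2 [20 19 21]
240 [0.6194 0.023  0.0249] 39.7 [26 26 29]
241 [0.6192 0.0226 0.0264] 40.0 [28 27 29]
242 [0.6198 0.0215 0.0262] 41.2 [28 26 28]
243 [0.6202 0.0205 0.0263] 42.2 [26 25 27]
244 [0.6205 0.0196 0.0265] 43.2 [21 21 22]
245 [0.621  0.0186 0.0263] 44.4 [17 16 17]
246 [0.6201 0.0188 0.0295] 43.9 [16 17 17]
247 [0.6192 0.0189 0.0325] 43.5 [20 19 19]
248 [0.6192 0.0184 0.0336] 44.0 [25 25 27]
249 [0.6194 0.0176 0.034 ] 44.8 [24 24 27]
250 [0.6197 0.0168 0.0344] 45.7 [81 80 81]
251 [0.6303 0.0066 0.0113] 58.7 [166 163 163]
252 [0.6303 0.0059 0.0122] 59.4 [205 203 203]
253 [0.6311 0.0046 0.0115] 60.9 [203 201 202]
[ 5.02386845  1.9400051  -2.36834873] [ 0.33857636 -0.71767815 -0.00210467] [0.53829989 0.03794794 0.04940652]
```

Request:
drive_tool:
  slide:
    - [-0.02, 0, 0]
    - [-0.05, 0, 0]
    - [-0.08, 0, 0]
    - [-0.11, 0, 0]
    - [-0.14, 0, 0]
    - [-0.16, 0, 0]
    - [-0.172, 0, 0]
    - [-0.172, 0, 0]
  rotation:
    - [0, 0, 0]
    - [0, 0, 0]
    - [0, 0, 0]
    - [0, 0, 0]
    - [0, 0, 0]
    - [0, 0, 0]
    - [0, 0, 0]
    - [0, 0, 0]

```text
clock: 12.2
eef_pos: [0.5518, -0.0016, 0.0494]
tool_rot: [0.582, 0.813, 0.003, 0.0]
ft_force: [5.2, 6.3, -0.4]
grip_width: 0.0138
grasp_force: 58.6
```

```bash
python3 - <<'E'
from h import *
import pickle
c=shot('wrist','w3.png'); pickle.dump(c,open('w3.pkl','wb'))
go((.5365,.038,.05),18.8)
im=c['image'][:,:,::-1].copy(); cv2.imwrite('pics/w3s.png',im)
E
```

```text
slide [ 0.17  -0.007 -0.002] rot [ 0.01  -0.005 -0.001] tcp [ 0.5518 -0.0016  0.0494] yaw 18.8 F [ 3.9  4.6 -0.6] q [-0.01  0.48 -0.15  0.94  0.    1.24] t 12.25
```

View pics/w3s.png

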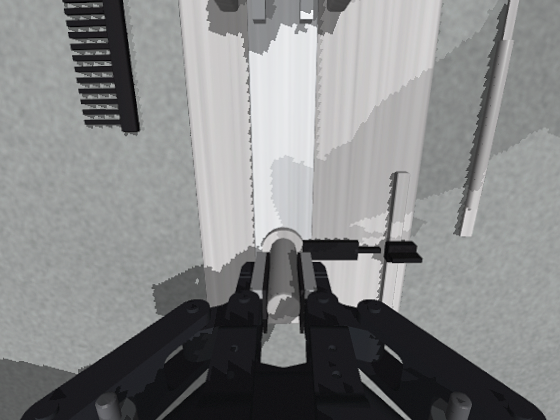

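Wrist view: post held, slide out about 42 mm, pointer tip at about (380,249), clip ridge at about (404,258) and close to level.

```bash
python3 - <<'E'
from h import *
import pickle
c=pickle.load(open('w3.pkl','rb'))
cv2.imwrite('pics/w3c.png',cv2.resize(c['image'][230:275,350:430,::-1],None,fx=9,fy=9,interpolation=cv2.INTER_NEAREST))
a=np.radians(18.8);e=np.array([np.sin(a),-np.cos(a)]); f=np.array([-e[1],e[0]])
C=cloud(c); t=onplane(c,(380,249),.027)[0,:2]
for u in (372,376,402,406):
  for v in range(238,266):
    if c['image'][v,u].mean()<110: print(u,v,C[v,u,2].round(4),((C[v,u,:2]-t)@e*1000).round(1),c['image'][v,u].mean().round())
E
```

```text
372 247 0.0231 0.6 5.0
372 248 0.0241 0.7 17.0
372 249 0.0259 0.5 27.0
372 250 0.027 0.6 32.0
372 251 0.0278 0.9 30.0
372 252 0.0267 2.2 22.0
376 246 0.0116 5.6 73.0
376 247 0.0238 0.2 10.0
376 248 0.0252 0.2 20.0
376 249 0.0262 0.4 28.0
376 250 0.0259 1.2 33.0
376 251 0.0258 2.0 31.0
376 252 0.0264 2.3 26.0
376 253 0.0272 2.6 94.0
402 240 0.0119 1.1 77.0
402 241 0.0191 -1.6 38.0
402 242 0.0201 -1.3 13.0
402 243 0.0227 -1.9 18.0
402 244 0.0243 -2.0 17.0
402 245 0.0252 -1.8 23.0
402 246 0.0249 -0.9 28.0
402 247 0.0257 -0.6 28.0
402 248 0.0257 0.0 30.0
402 249 0.0247 1.3 27.0
402 250 0.026 1.3 27.0
402 251 0.0258 2.0 29.0
402 252 0.0252 3.1 22.0
402 253 0.0284 2.1 15.0
402 254 0.0294 2.2 14.0
402 255 0.0299 2.7 15.0
402 256 0.0316 2.4 16.0
402 257 0.0332 2.2 17.0
402 258 0.0338 2.6 22.0
402 259 0.0337 3.3 30.0
402 260 0.0335 4.1 31.0
402 261 0.0345 4.2 29.0
402 262 0.0337 5.3 18.0
406 241 0.0193 -1.6 69.0
406 242 0.0215 -2.0 12.0
406 243 0.0224 -1.8 16.0
406 244 0.0242 -1.9 16.0
406 245 0.0249 -1.6 24.0
406 246 0.025 -1.0 29.0
406 247 0.0262 -0.9 32.0
406 248 0.025 0.4 31.0
406 249 0.0256 0.8 28.0
406 250 0.0252 1.7 28.0
406 251 0.0261 1.9 31.0
406 252 0.026 2.7 25.0
406 253 0.0277 2.5 18.0
406 254 0.0294 2.2 19.0
406 255 0.0303 2.4 16.0
406 256 0.0315 2.5 17.0
406 257 0.0328 2.5 16.0
406 258 0.0339 2.5 25.0
406 259 0.0334 3.5 31.0
406 260 0.0338 3.9 31.0
406 261 0.0344 4.2 28.0
406 262 0.0336 5.4 48.0
```

View pics/w3c.png

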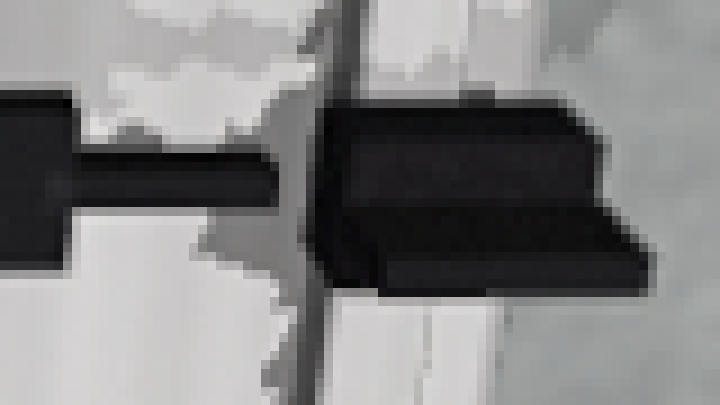

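Request:
drive_tool:
  slide:
    - [-0.005, 0, 0]
    - [-0.01, 0, 0]
    - [-0.01, 0, 0]
    - [-0.01, 0, 0]
    - [-0.01, 0, 0]
    - [-0.01, 0, 0]
    - [-0.01, 0, 0]
    - [-0.01, 0, 0]
  rotation:
    - [0, 0, 0]
    - [0, 0, 0]
    - [0, 0, 0]
    - [0, 0, 0]
    - [0, 0, 0]
    - [0, 0, 0]
    - [0, 0, 0]
    - [0, 0, 0]

```text
clock: 13.25
eef_pos: [0.5525, -0.0037, 0.0494]
tool_rot: [0.582, 0.813, 0.003, 0.0]
ft_force: [4.2, 5.7, -1.5]
grip_width: 0.0146
grasp_force: 58.7
```

```bash
python3 - <<'E'
from h import *
c=shot('wrist','w4.png')
cv2.imwrite('pics/w4c.png',cv2.resize(c['image'][225:275,345:425,::-1],None,fx=9,fy=9,interpolation=cv2.INTER_NEAREST))
a=np.radians(18.8);e=np.array([np.sin(a),-np.cos(a)])
C=cloud(c); S=C[...,:2]@e*1000; f=C[...,:2]@np.array([-e[1],e[0]])
D=c['image'].mean(2)<45; z=C[...,2]
o=bot.get_obs(); y0=o['eef_pos'][:2]@np.array([-e[1],e[0]]); s0=o['eef_pos'][:2]@e*1000
dy=f-y0
near=D&(np.abs(S-s0)<20)
t=near&(dy>.047)&(dy<.059)&(z>.019); b=near&(dy>.063)&(dy<.085)&(z>.019)&(z<.0275); r=near&(dy>.063)&(dy<.09)&(z>.029)
for n,m in(('tip',t),('body',b),('ridge',r)): print(n,m.sum(),(np.percentile(S[m],[3,50,97])-s0).round(1))
print(o['eef_pos'],o['ft_force'],o['grasp_force'],o['clock'])
E
```

```text
tip 2879 [-14.9 -13.1  -0.4]
body 397 [-4.7 -2.6  5.5]
ridge 229 [-0.6  0.3  2.4]
[ 0.55250971 -0.00371513  0.04941592] [ 4.42450289  7.56531738 -0.27833747] 58.68710160255432 13.3
```

View pics/w4c.png

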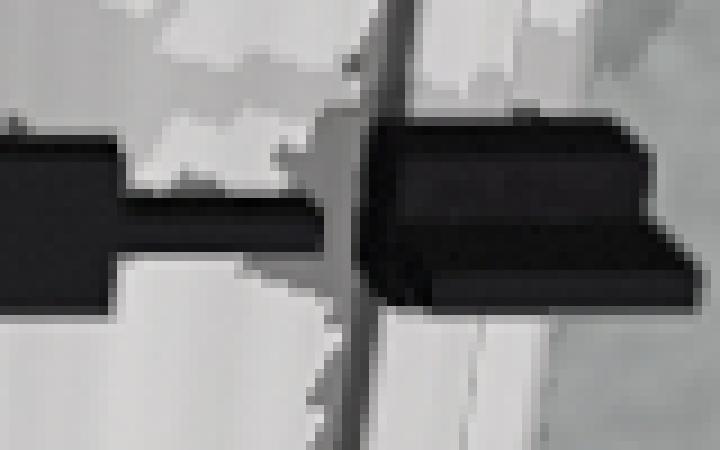

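Pointer tip top face at crop rows 218–252 (v≈251.1), ridge top at crop rows 270–307 (v≈257.1); I'll cast both onto their heights.

```bash
python3 - <<'E'
from h import *
c=bot.camera('wrist')
a=np.radians(18.8);e=np.array([np.sin(a),-np.cos(a)])
C=cloud(c);S=C[...,:2]@e*1000
t=onplane(c,(372,250.6),.027)[0,:2]@e*1000; r=onplane(c,(407.8,256.55),.034)[0,:2]@e*1000
print('gap',r-t)
for u in (364,368,372,376,400,404,408,412): print(u,[(v,round(float(C[v,u,2]*1000),1),round(float(S[v,u]-t),1)) for v in range(236,262) if c['image'][v,u].mean()<45 and (u>390 and C[v,u,2]>.0285 or u<390)])
E
```

```text
gap 0.4429523293343607
364 [(247, 24.8, -1.4), (248, 25.8, -1.2), (249, 26.1, -0.6), (250, 26.6, -0.2), (251, 26.0, 0.8), (252, 27.5, 0.7)]
368 [(247, 23.4, -0.7), (248, 24.7, -0.6), (249, 25.1, -0.2), (250, 26.9, -0.4), (251, 27.4, 0.1), (252, 26.1, 1.4)]
372 [(247, 24.1, -1.0), (248, 24.1, -0.3), (249, 26.1, -0.6), (250, 26.3, -0.0), (251, 28.2, -0.3), (252, 26.7, 1.1)]
376 [(247, 23.6, -0.7), (248, 24.0, -0.2), (249, 27.6, -1.4), (250, 26.6, -0.2), (251, 25.8, 0.9), (252, 26.4, 1.3)]
400 [(251, 29.4, -0.9), (252, 31.1, -1.1), (253, 31.2, -0.4), (254, 32.5, -0.5), (255, 34.4, -0.8), (256, 32.7, 0.7), (257, 33.0, 1.3), (258, 33.8, 1.5)]
404 [(251, 29.3, -0.8), (252, 30.1, -0.5), (253, 30.7, -0.2), (254, 32.4, -0.4), (255, 33.1, -0.1), (256, 33.1, 0.5), (257, 34.2, 0.6), (258, 34.6, 1.0)]
408 [(251, 29.0, -0.6), (252, 30.8, -0.9), (253, 32.1, -0.9), (254, 33.8, -1.2), (255, 33.4, -0.3), (256, 33.4, 0.4), (257, 32.8, 1.4), (258, 34.4, 1.2)]
412 [(251, 28.8, -0.5), (252, 28.7, 0.2), (253, 32.6, -1.2), (254, 32.6, -0.5), (255, 33.4, -0.3), (256, 34.7, -0.3), (257, 34.1, 0.7), (258, 34.2, 1.3)]
```

```bash
python3 -c "
from h import *
print(bot.job_done())"
```

```text
the job is handed in; nothing more can be done
None
```

I turned the clamp knob clockwise to its stop and pulled the slide out about 45 mm, leaving the pointer about 0.4 mm short of the clip's ridge by the camera; I handed it in at about 13.4 s, still holding the post with the clamp open.

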